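Turn the tea tray round and slide it home under the cubby shelf

ROBOT

A 6-joint arm with a two-finger parallel gripper is mounted at the origin on the work surface. World frame = base frame: x ahead of the robot, y to its left, z up, the work surface at z = 0. Lengths are in m, angles in degrees, forces in N, time in s.
With the tool pointing down it reaches from about 0.225 to 0.875 m from the base axis. Payload 3.4 kg.
Tool frame: the origin (TCP) lies at the very end of the fingers, on their centre line; the grasp point (between the pads) lies 19 mm behind it; z points along the fingers, y is the direction in which the jaws open and shut (so a half turn about z gives the same grasp; the last joint's range is limited). The gripper opens to 85 mm and grips with 20 to 120 N. Pads are 22 mm wide; open, the fingers measure 114 mm over their backs; the gripper's body (76 mm by 85 mm) begins 54 mm behind the grasp point. The pads swing forward as they close: fully open they stand 13 mm farther back than shut.
Start: joints at [68.64, 15.808, 86.224, -0, 77.962, -6.933], TCP at [0.143, 0.557, 0.231] pointing down, gripper open.
Joint ranges: [-165.64, 165.64], [-43.16, 119.46], [12.63, 154.43], [-67.54, 247.53], [6.08, 155.33], [-154.97, 154.97]. Speed limits (degrees/s): [147.25, 147.25, 180, 180, 180, 180].

INTERFACE

Orientations are given as a 3x3 rotation matrix whose columns are the frame's x, y, z axes.
In Python, from bench import robot gives the robot as it stands. The module is installed in compiled form; this text tells all that it offers.
- The arm moves only by the shell command python3 -m creep 'ROWS' [FORCE]. ROWS is JSON, one flat list of numbers, 7 for each row, row after row: the turn, a rotation vector about the tool's x, y, z in degrees, then the shift along the tool's x, y, z in m, then the gripper command: -1 is shut, 1 is fully open, values between are in proportion. In form: [wx, wy, wz, dx, dy, dz, hand, wx, wy, wz, dx, dy, dz, hand, ...]. A call has 1 to 8 rows; each row is the pose to reach, as a shift and turn from the pose measured when the call began, along the tool's axes at that moment; what a row does not reach only later rows make up. A row lasts 1/8 s, in which the tool goes at most 62.5 mm and 10.7 degrees, less where a joint would pass 70% of its speed; a pose out of reach is approached as far as the arm can. A call with a gripper value outside its range is refused whole. The fingers move at their own pace and stop on an object; FORCE is the grip in N (left out, the last holds). Time passes only in rows, so rows that repeat a pose let the fingers close. It gives the time, the measured TCP pose, the force and the opening at its end, in the units of the state.
- robot.read_state(): the state, without advancing time (a new reading comes with each control period).
- robot.read_camera(name): name is "scene" or "top"; returns the picture (384x512x3 uint8, red, green, blue); there is no depth.
- robot.camera_params(name): a dict with "vfov" (degrees; the focal length in pixels is half the picture's height over the tangent of half this angle, whatever the lens; pixels are square), "cx", "cy" (the principal point, pixels), "k1" (the pictures are not rectified: a ray, as slopes to the right and down, at radius r is drawn at 1 + k1 r^2 times it, then the intrinsics apply), "eye" and "orientation" of the camera in the world. Camera axes: x right, y down, z forward; pixel columns grow to the right and rows downward; lengths in m; the calibration is good to about 2 mm. A picture is of the moment at which its call begins. camera_params takes no time and is no camera call.
- robot.hand_in(): hands the job in, once; it reports no verdict.
Trained networks look in the newest picture that a camera, given by its name, has taken for a name from the list of things; names that differ only in an ending like _2 or _b are one class to them, and where a whole thing is asked for, a point or a joint stands for the part that bears it (a point fixed in the world has none). Each returns a list of dicts, best first, with "conf" (0 to 1); they miss things now and then, are a little off and sometimes report something else, mostly with a low value. They report only what shows in the picture. A call takes as long as a camera call. They do not tell look-alikes from the thing itself.
- robot.regions_of(label, camera): "region" (384x512 bool, what is visible of it) and "location" ([row, column] in pixels, amid what is visible of it).
The state is a dict: "t": time; "joint_positions": joint angles; "qvel": joint speeds; "joint_torque": joint torques, N m; "eef_pos": TCP position; "tcp_rot": TCP orientation; "contact_force": force on the tool from outside, world axes, zero at the start; "wrist_torque": the same for the moment, N m; "gripper_width": finger opening in m.
Only numpy, scipy, OpenCV 4.12 (cv2) and the standard library are available. Lean on these libraries where they do the work, as an engineer would, in place of code of your own. Each camera call takes 0.05 s, during which the arm holds its last target. There are 200 camera calls.

TASK

The wooden tea tray lies the wrong way round beside the open ash cubby: its wide handle end points away from you. Turn it end for end, slide it narrow end first along the counter between the two guide rails inside the cubby until it is fully home and the side catch has snapped into its notch, then let go. Do not force or ram anything, and leave the bowl, caddy, ceramic box and whisk stand where they are.

Things in the scene. Friction and masses are not known exactly. Their poses are not given: they have to be found in the camera images.
- tray_center (a point): Centre of the loose open wooden tray (about 0.3 kg), 15 mm above its underside. Its own +x runs from the handle end to the nose, +y to its left, z up. The body reaches 65 mm either way along x, is 80 mm wide and 30 mm high, walls 8 mm, floor 6 mm; the last 25 mm of the nose taper to 60 mm wide.
- tray_panel (a point): Middle of the inner face (shoulders) of the wide end panel that closes the tray's handle end, 65 mm from tray_center towards tray -x, 15 mm above the underside; axes as the tray. The panel is 120 mm wide, 36 mm high and 12 mm thick (away from the nose), too wide to enter the rails; its shoulders stop against the rails' front ends when the tray is home.
- tray_handle (a point): Grip point of the upright handle fin on the panel's outer side: on the centre line, 107 mm from tray_center towards tray -x, 34 mm above the underside; axes as the tray. The fin is 14 mm thick (tray y) and 55 mm long (tray x: from 25 mm behind this point to the panel face 30 mm ahead); top 52 mm, lower edge 8 mm above the underside.
- tray_notch (a point): Middle of the full-height notch, 20 mm long, in the tray's +y side wall (15 mm above the underside, 20 mm from tray_center towards the nose); the catch snaps into it when the tray is home.
- cubby: Fixed ash cubby, open in front and behind, no floor: the tray slides on the counter. Origin on the counter at the nominal mouth of the guide rails; +x is the way the tray slides in, y to the left, z up. Home, the tray's +x lies along the cubby's +x. Side panels stand at y = 67 to 79 mm either side, x = 15 to 180 mm.
- rail_mouth (a point): Nominal mouth of the two guide rails, on the counter (same point as the cubby's origin). Waxed, slippery rails 26 mm high, 84 mm apart inside, flared to 100 mm apart over the first 20 mm. They were fitted by hand: they really start up to 8 mm nearer or deeper (cubby x) and this is not reported, so the tray is home where it stops by feel, tray_panel within 8 mm of here.
- roof_lip (a point): Middle of the lower front edge of the cubby's roof board, 52 mm in front of the rail mouth and 165 mm above the counter; axes as the cubby. The board is 14 mm thick, 158 mm wide and reaches 232 mm back from here. It overhangs the handle at the end of the push, so the tool must then lean back, away from the cubby, about 30 to 45 degrees from vertical.
- catch (a joint): Spring catch, an upright free-turning steel roller in the +y rail about 85 mm inside the mouth: 0 m when out (free, or snapped into the notch), pushed back 2 to 10 mm while the tray's side wall rides over it in the last 45 mm of travel. It presses sideways with 2 N at 0, 5.5 N at 10 mm; expect some 3 to 10 N of resistance until it snaps in, more if the hand loads the tray sideways.
- bowl: Speckled beige bowl, 108 mm across, 62 mm high, standing loose on the cubby's roof; origin under its centre. Leave alone.
- caddy: Round lidded steel caddy, 58 mm across, 68 mm high, loose on the cubby's roof; origin under its centre. Leave alone.
- whisk_stand: Carved dark wooden stand with a bamboo whisk on it, 68 mm across, 150 mm high, loose on the counter to one side; origin under its centre. Leave alone.
- ceramic_box: White ceramic box with hinged lid and snap latch, 82 x 102 mm, 62 mm high, loose on the counter to the other side; origin under its centre. Leave alone.
Things that resemble listed ones, but are neither listed nor needed, are in the scene too. Of the things like the part that bears tray_center, leave any that is green; of the rest the larger one is meant.

How it is judged (in metres and radians):
On the way:
1. the tray, turned narrow end first, is between the rails and pressing the catch back (value of joint catch above 0.002 m and x of tray_center in the frame of cubby above 0 m and x of tray_handle in the frame of cubby below -0.02 m and angle between the x axis of tray_center and the x axis of cubby, either way round below 0.12 rad), for 0.1 s.
At the end, for the whole second after the job is handed in: The tray lies level on the counter between the rails, handle end outward, its centre 50 to 80 mm inside the nominal mouth and within 6 mm of the cubby's centre line, within 0.07 rad of straight, the catch sprung into its notch (joint below 2 mm), and the gripper has let go (x of tray_center in the frame of cubby between 0.05 and 0.08 m and x of tray_handle in the frame of cubby below -0.025 m and y of tray_center in the frame of cubby between -0.006 and 0.006 m and angle between the x axis of tray_center and the x axis of cubby, either way round below 0.07 rad and angle between tray_center's own z axis and vertical below 0.06 rad and height (world z) of tray_center below 0.022 m and value of joint catch below 0.002 m and contact force between tray and the fingers below 0.1 N); the robot touches nothing.
It fails at once if the tray is rammed or forced against the cubby or its rails (over 60 N) (contact force between tray and cubby above 60 N).
It fails at once if the robot presses on the cubby with more than 20 N (contact force between any of the arm, the fingers and cubby above 20 N).
It fails at once if the bowl or the caddy is moved more than 20 mm (distance of any of bowl, caddy from where it was at the start of the episode above 0.02 m).
It fails at once if the whisk stand is moved more than 20 mm or tipped over (distance of whisk_stand from where it was at the start of the episode above 0.02 m or angle between whisk_stand's own z axis and vertical above 0.3 rad).
It fails at once if the ceramic box is moved more than 20 mm (distance of ceramic_box from where it was at the start of the episode above 0.02 m).
It also fails if it takes over 72 s, if anything falls off the work surface, if the arm or the gripper's body presses on something with over 40 N, if the wrist force passes 120 N, or if a joint passes its speed limit or range.

## Working session

There is one attempt and no reset: what is moved stays moved. The work goes in short steps, Python scripts to look and compute and a shell command to move; the robot and the scene stay as the last step left them, time stands still between calls to the robot, and variables do not carry over. Pictures are saved under pics/ and viewed, about 8 in all and at most 12, crops included, and the job is handed in when it is done.

```bash
mkdir -p pics
cat > h.py <<'E'
import numpy as np, cv2
from bench import robot
def ray(cam,uv):
    p=robot.camera_params(cam); f=192/np.tan(np.radians(p["vfov"])/2)
    u,v=uv; d=np.array([(u-p["cx"])/f,(v-p["cy"])/f]); s=d.copy()
    for _ in range(30): s=d/(1+p["k1"]*(s@s))
    R=np.array(p["orientation"]); return np.array(p["eye"]), R@np.array([s[0],s[1],1])
def onplane(cam,uv,z):
    e,d=ray(cam,uv); return e+d*(z-e[2])/d[2]
def proj(cam,P):
    p=robot.camera_params(cam); f=192/np.tan(np.radians(p["vfov"])/2)
    c=np.array(p["orientation"]).T@(np.array(P)-np.array(p["eye"])); s=c[:2]/c[2]
    s=s*(1+p["k1"]*(s@s)); return np.array([f*s[0]+p["cx"],f*s[1]+p["cy"]])
def save(img,n): cv2.imwrite("pics/"+n,cv2.cvtColor(img,cv2.COLOR_RGB2BGR))
E
python3 - <<'E'
from h import *
np.set_printoptions(precision=3,suppress=True)
ims=[]
for c in ("top","scene"):
    im=robot.read_camera(c); ims.append(im); p=robot.camera_params(c); print(c,p)
    for l in ("tray_center","cubby","catch","bowl","caddy","whisk_stand","ceramic_box"):
        for r in robot.regions_of(l,c)[:4]:
            ys,xs=np.nonzero(r["region"]); 
            print(l,round(r["conf"],2),np.round(r["location"]),len(xs),[xs.min(),xs.max(),ys.min(),ys.max()], im[r["region"]].mean(0).round())
for n,im in zip(("top","scene"),ims): save(cv2.resize(im,(800,600),interpolation=cv2.INTER_CUBIC),n+"0.png")
s=robot.read_state(); print(s["t"],s["eef_pos"],s["tcp_rot"])
E
```

```text
top {'vfov': 53.302037362095604, 'cx': 254.2717984484703, 'cy': 198.75641779759158, 'k1': 0.02558858628712304, 'eye': array([0.368, 0.005, 1.151]), 'orientation': array([[-0.115, -0.972,  0.203],
       [-0.993,  0.112, -0.026],
       [ 0.003, -0.204, -0.979]])}
tray_center 0.68 [175. 128.] 1712 [np.int64(111), np.int64(154), np.int64(138), np.int64(204)] [43. 99. 48.]
tray_center 0.59 [163. 201.] 719 [np.int64(181), np.int64(226), np.int64(150), np.int64(178)] [121.  75.  45.]
tray_center 0.56 [210. 248.] 1420 [np.int64(230), np.int64(268), np.int64(173), np.int64(239)] [132.  80.  46.]
cubby 0.88 [170. 341.] 3399 [np.int64(310), np.int64(392), np.int64(124), np.int64(223)] [149. 125.  78.]
caddy 0.59 [138. 360.] 582 [np.int64(346), np.int64(373), np.int64(126), np.int64(154)] [118. 110. 103.]
whisk_stand 0.92 [259. 168.] 454 [np.int64(155), np.int64(181), np.int64(249), np.int64(270)] [96. 78. 49.]
ceramic_box 0.56 [270. 405.] 1306 [np.int64(384), np.int64(427), np.int64(256), np.int64(290)] [145. 148. 138.]
scene {'vfov': 53.279066317274555, 'cx': 255.81259038065258, 'cy': 189.30
[... 562 characters left out ...]
243), np.int64(287), np.int64(202), np.int64(234)] [131.  93.  68.]
cubby 0.16 [248. 128.] 1011 [np.int64(108), np.int64(147), np.int64(231), np.int64(267)] [169. 162. 144.]
bowl 0.64 [203. 201.] 958 [np.int64(186), np.int64(223), np.int64(190), np.int64(222)] [146. 127. 101.]
caddy 0.74 [228. 232.] 594 [np.int64(219), np.int64(240), np.int64(211), np.int64(242)] [136. 125. 114.]
whisk_stand 0.76 [170. 276.] 381 [np.int64(268), np.int64(283), np.int64(151), np.int64(186)] [119.  98.  75.]
ceramic_box 0.9 [250. 129.] 996 [np.int64(108), np.int64(146), np.int64(232), np.int64(267)] [169. 162. 144.]
0.8 [0.143 0.557 0.231] [[-0.968  0.249  0.   ]
 [ 0.249  0.968  0.   ]
 [-0.     0.    -1.   ]]
```

View pics/top0.png

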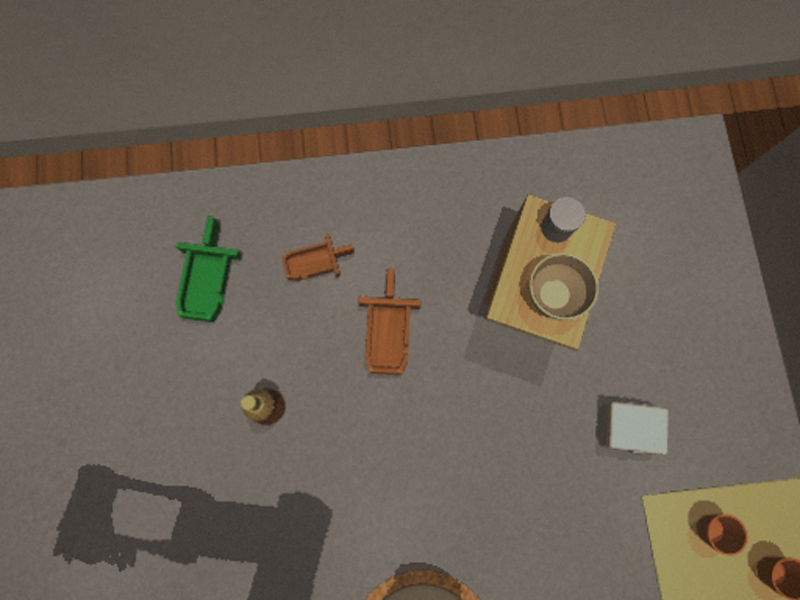

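View pics/scene0.png

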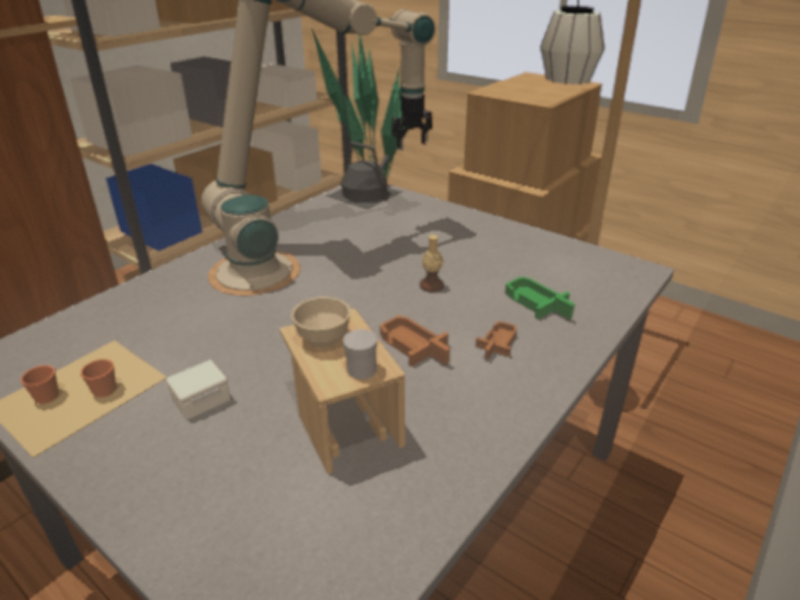

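Candidates for the tray in the top picture (512-wide pixels): green at (128,175), small brown at (201,163) and larger brown at (248,210). The green one is excluded, and of the browns the larger at (248,210) is meant. The cubby mouth faces the robot, with the roof overhanging on that side. I'll confirm this in one enlarged crop.

Run:
```python
from h import *
im=robot.read_camera("top"); cv2.imwrite("pics/raw_top.png",im[:,:,::-1])
save(cv2.resize(im[115:245,175:400],None,fx=3.5,fy=3.5,interpolation=cv2.INTER_CUBIC),"crop1.png")
print(im[210,248],im[163,201])
```

```text
[137  81  44] [143  86  46]
```

View pics/crop1.png

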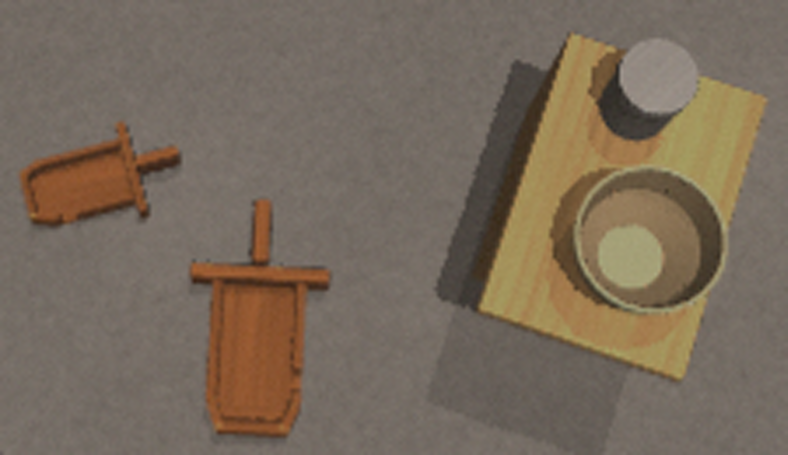

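The crop shows the larger brown tray: nose down (toward the robot), handle up at (264,230), notch on the right wall at (297,375). The roof corners in crop pixels are (571,34), (767,97), (682,380) and (480,311), front edge lowest. Next I'll compute the poses.

```bash
cat > pose.py <<'E'
from h import *
from scipy.optimize import least_squares
def fit(cam,pts,x0):
    # pts: list of (uv, local xyz) ; pose x,y,yaw on the counter
    def f(p):
        c,s=np.cos(p[2]),np.sin(p[2]); r=[]
        for uv,l in pts:
            r+=list(proj(cam,[p[0]+c*l[0]-s*l[1],p[1]+s*l[0]+c*l[1],l[2]])-np.array(uv))
        return r
    o=least_squares(f,x0); return o.x,np.abs(o.fun).max(),o.fun.round(1)
E
python3 - <<'E'
from pose import *
np.set_printoptions(precision=4,suppress=True)
U=lambda x,y:((x+.5)/3.5-.5+175,(y+.5)/3.5-.5+115)
tr=[(U(191,263),(-.077,-.06,.036)),(U(191,279),(-.065,-.06,.036)),(U(329,270),(-.077,.06,.036)),(U(329,287),(-.065,.06,.036)),
 (U(264,200),(-.132,0,.052)),(U(219,433),(.065,-.03,.030)),(U(288,435),(.065,.03,.030))]
x,e,r=fit("top",tr,[.5,0,np.pi]); print("tray",x,np.degrees(x[2]),e,r)
cu=[(U(571,34),(.18,.079,.179)),(U(767,97),(.18,-.079,.179)),(U(682,380),(-.052,-.079,.179)),(U(480,311),(-.052,.079,.179))]
y,e,r=fit("top",cu,[.5,-.2,-.3]); print("cubby",y,np.degrees(y[2]),e,r)
for n,uv,z in(("whisk",(168,259),.07),("box",(405,270),.05)): print(n,onplane("top",uv,z))
c,s=np.cos(x[2]),np.sin(x[2])
print("handle",x[:2]-.107*np.array([c,s]))
# overlay check on scene
im=robot.read_camera("scene")
def draw(p,l,col):
    c,s=np.cos(p[2]),np.sin(p[2]); q=proj("scene",[p[0]+c*l[0]-s*l[1],p[1]+s*l[0]+c*l[1],l[2]])
    cv2.circle(big,tuple(int(v) for v in ((q-[160,140])*3.5)),3,col,-1)
big=cv2.resize(im[140:310,160:385],None,fx=3.5,fy=3.5,interpolation=cv2.INTER_CUBIC)
for _,l in tr: draw(x,l,(255,0,255))
for _,l in cu: draw(y,l,(0,255,255))
for l in [(.18,.079,0),(.18,-.079,0),(.015,-.079,0),(.18,.079,.165),(.18,-.079,.165)]: draw(y,l,(255,0,0))
save(big,"ov1.png")
E
```

```text
tray [0.5484 0.     2.9826] 170.88776738373645 0.7646747114980315 [-0.1  0.4 -0.4 -0.2  0.6  0.2  0.4 -0.8 -0.1  0.1 -0.6 -0.   0.2  0.3]
cubby [ 0.5528 -0.2596 -0.4549] -26.065931419927065 0.6425975237970079 [-0.4 -0.4  0.4  0.   0.6  0.4 -0.6 -0.1]
whisk [0.4494 0.2348 0.07  ]
box [ 0.344 -0.423  0.05 ]
handle [ 0.654  -0.0169]
```

View pics/ov1.png

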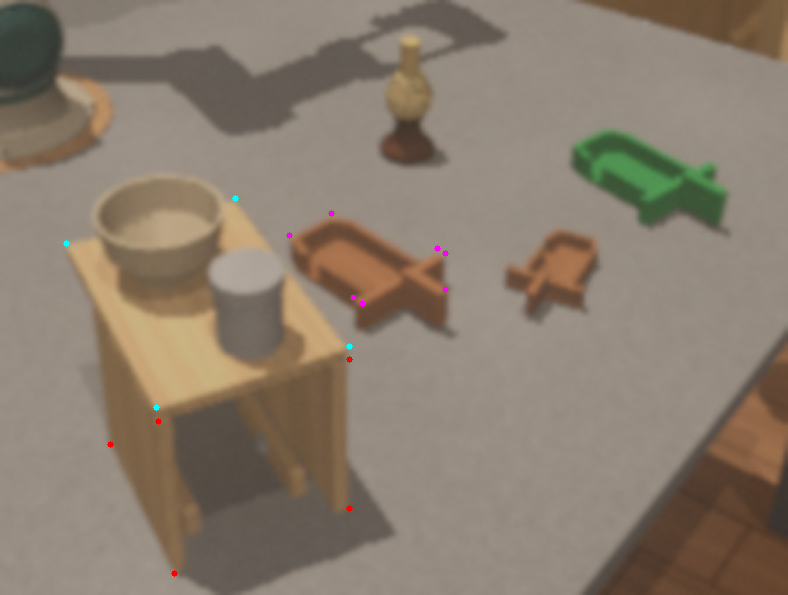

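```bash
cat > go.py <<'E'
# python3 go.py x y z yaw_of_tool_y lean  -> turn (deg) and shift in present tool axes
import sys; from h import *; from scipy.spatial.transform import Rotation as Ro
def rot(yaw,lean):
    a=np.radians(yaw); y=np.array([np.cos(a),np.sin(a),0]); z=np.array([0,0,-1.]); x=np.cross(y,z)
    return np.c_[x,y,z]@Ro.from_euler('y',lean,degrees=True).as_matrix()
def rel(x,y,z,yaw,lean=0):
    s=robot.read_state(); R=np.array(s["tcp_rot"])
    return (Ro.from_matrix(R.T@rot(yaw,lean)).as_rotvec(degrees=True).round(1),(R.T@(np.array([x,y,z])-s["eef_pos"])).round(4))
if __name__=="__main__":
    a=[float(v) for v in sys.argv[1:]]; s=robot.read_state()
    print(round(s["t"],2),np.round(s["eef_pos"],4),np.round(s["joint_positions"],1),np.round(s["contact_force"],1),round(s["gripper_width"],4))
    print(*rel(*a))
E
python3 go.py .654 -.017 .231 80.9 0
```

```text
0.9 [0.1433 0.5569 0.2314] [68.6 15.8 86.2 -0.  78.  -6.9] [ 0.1 -0.2 -0.7] 0.0855
[ 0.   0.  -5.3] [-6.376e-01 -4.286e-01  3.000e-04]
```

```bash
python3 -m creep '[0,0,-1,-0.045,-0.03,0,0.5,0,0,-2,-0.09,-0.06,0,0,0,0,-3,-0.135,-0.09,0,0,0,0,-4,-0.18,-0.12,0,0,0,0,-5,-0.225,-0.15,0,0,0,0,-5.3,-0.27,-0.18,0,0,0,0,-5.3,-0.315,-0.21,0,0,0,0,-5.3,-0.36,-0.24,0,0]' && python3 go.py .654 -.017 .14 80.9 0
```

```text
t: 1.9
eef_pos: [0.4332, 0.2334, 0.2316]
tcp_rot: [[-0.987, 0.159, 0.001], [0.159, 0.987, 0.001], [-0.001, 0.001, -1.0]]
contact_force: [-0.2, -0.1, 0.7]
gripper_width: 0.0426
1.9 [0.4332 0.2334 0.2316] [ 20.2   8.6  95.8   0.   75.5 -60.7] [-0.2 -0.1  0.7] 0.0426
[ 0.  0. -0.] [-0.2576 -0.2122  0.0916]
```

```bash
python3 -m creep '[0,0,0,-0.043,-0.035,0,0,0,0,0,-0.086,-0.07,0,0,0,0,0,-0.129,-0.106,0,0,0,0,0,-0.172,-0.141,0.02,0,0,0,0,-0.215,-0.177,0.05,0,0,0,0,-0.258,-0.212,0.09,0,0,0,0,-0.258,-0.212,0.092,0,0,0,0,-0.258,-0.212,0.092,0]' && python3 go.py .654 -.017 .017 80.9 0
python3 - <<'E'
from h import *
im=robot.read_camera("scene"); 
save(cv2.resize(im[110:250,200:400],None,fx=4,fy=4,interpolation=cv2.INTER_CUBIC),"s2.png")
E
```

```text
t: 2.9
eef_pos: [0.6539, -0.0167, 0.1389]
tcp_rot: [[-0.987, 0.16, -0.001], [0.16, 0.987, 0.002], [0.001, 0.001, -1.0]]
contact_force: [-0.8, 0.5, 0.0]
gripper_width: 0.0429
2.9 [ 0.6539 -0.0167  0.1389] [ -7.6  25.9  83.9   0.1  70.2 -88.4] [-0.8  0.5  0. ] 0.0429
[ 0.1 -0.1 -0.1] [-0.0003 -0.0004  0.1219]
```

View pics/s2.png

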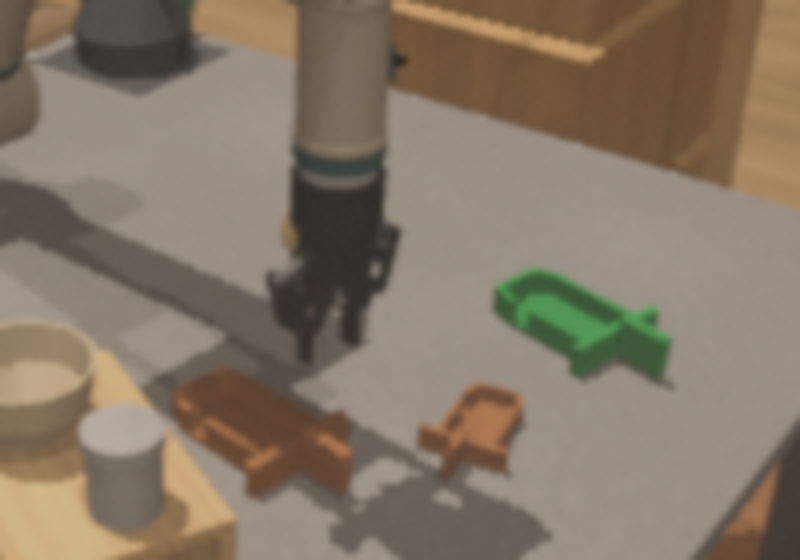

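The gripper is above the big tray's fin (fin around (320,455) in the crop) and well clear of the small tray. Descending.

```bash
python3 -m creep '[0,0,0,0,-0.002,0.03,0,0,0,0,-0.001,-0.002,0.06,0,0,0,0,-0.001,-0.002,0.085,0,0,0,0,-0.001,-0.002,0.105,0,0,0,0,-0.001,-0.002,0.115,0,0,0,0,-0.001,-0.002,0.12,0,0,0,0,-0.001,-0.002,0.12,0,0,0,0,-0.001,-0.002,0.12,0]'
python3 - <<'E'
from h import *
a=robot.read_camera("scene"); b=robot.read_camera("top")
save(np.hstack([cv2.resize(a[170:245,240:315],(400,400),interpolation=cv2.INTER_CUBIC),cv2.resize(b[150:250,210:310],(400,400),interpolation=cv2.INTER_CUBIC)]),"s3.png")
E
```

```text
t: 3.95
eef_pos: [0.6554, -0.018, 0.0211]
tcp_rot: [[-0.987, 0.158, 0.002], [0.158, 0.987, 0.001], [-0.002, 0.001, -1.0]]
contact_force: [-0.7, -0.1, -0.6]
gripper_width: 0.0426
```

View pics/s3.png

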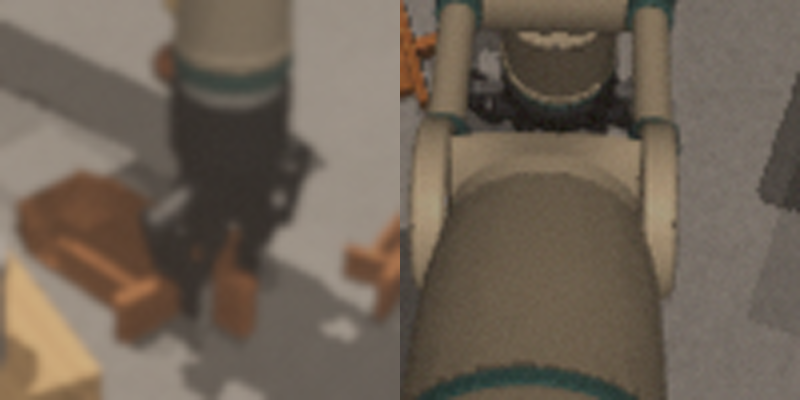

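The fin at about (235,290) stands between the two fingers. Closing.

```bash
python3 -m creep '[0,0,0,0,0,0.003,-0.5,0,0,0,0,0,0.003,-1,0,0,0,0,0,0.003,-1,0,0,0,0,0,0.003,-1,0,0,0,0,0,-0.01,-1,0,0,0,0,0,-0.04,-1,0,0,0,0,0,-0.08,-1,0,0,0,0,0,-0.08,-1]' 80; python3 go.py .45 -.05 .1 80.9
```

```text
t: 5.05
eef_pos: [0.6578, -0.0187, 0.1046]
tcp_rot: [[-0.987, 0.159, 0.01], [0.159, 0.987, -0.0], [-0.01, 0.001, -1.0]]
contact_force: [1.1, 0.1, -4.3]
gripper_width: 0.013
5.05 [ 0.6578 -0.0187  0.1046] [ -7.7  27.5  86.5   0.1  65.4 -88.6] [ 1.1  0.1 -4.3] 0.013
[ 0.1  0.6 -0. ] [ 0.2003 -0.0638  0.0025]
```

```bash
python3 -m creep '[0,0,10,0.018,-0.007,0,-1,0,0,20,0.037,-0.014,0,-1,0,0,30,0.055,-0.021,0,-1,0,0,40,0.074,-0.028,0,-1,0,0,50,0.093,-0.035,0,-1,0,0,60,0.112,-0.042,0,-1,0,0,70,0.131,-0.049,0,-1,0,0,80,0.15,-0.056,0,-1]'; python3 go.py .37 -.125 .085 -79.1;  python3 go.py .345 -.155 .085 -116.1
```

```text
t: 6.05
eef_pos: [0.4986, -0.0503, 0.1016]
tcp_rot: [[-0.01, 1.0, 0.007], [1.0, 0.01, -0.0], [-0.0, 0.007, -1.0]]
contact_force: [0.5, -0.4, -3.4]
gripper_width: 0.0132
6.05 [ 0.4986 -0.0503  0.1016] [-1.380e+01  1.570e+01  1.067e+02  1.000e-01  5.720e+01 -1.440e+01] [ 0.5 -0.4 -3.4] 0.0132
[ 0.3 -0.3 79.7] [-0.0735 -0.1295  0.0157]
6.05 [ 0.4986 -0.0503  0.1016] [-1.380e+01  1.570e+01  1.067e+02  1.000e-01  5.720e+01 -1.440e+01] [ 0.5 -0.4 -3.4] 0.0132
[  0.2  -0.4 116.7] [-0.1032 -0.1548  0.0155]
```

```bash
python3 -m creep '[0,0,10,-0.009,-0.02,0,-1,0,0,20,-0.018,-0.04,0,-1,0,0,30,-0.027,-0.06,0,-1,0,0,40,-0.036,-0.08,0,-1,0,0,50,-0.045,-0.095,0,-1,0,0,60,-0.054,-0.108,0,-1,0,0,70,-0.064,-0.12,0,-1,0,0,80,-0.073,-0.13,0,-1]'; python3 go.py .345 -.155 .085 -116.1
```

```text
t: 7.05
eef_pos: [0.367, -0.124, 0.0995]
tcp_rot: [[0.984, 0.178, 0.003], [0.178, -0.984, 0.002], [0.003, -0.001, -1.0]]
contact_force: [0.1, -0.3, -4.2]
gripper_width: 0.0134
7.05 [ 0.367  -0.124   0.0995] [-29.1   7.  119.3   0.2  53.6  50.5] [ 0.1 -0.3 -4.2] 0.0134
[-0.1 -0.1 36.3] [-0.0272  0.0266  0.0143]
```

```bash
python3 -m creep '[0,0,7,0.005,0,0,-1,0,0,14,0.01,0.002,0,-1,0,0,21,0.018,0.004,0,-1,0,0,28,0.025,0.008,0,-1,0,0,36.5,0.033,0.012,0,-1,0,0,36.5,0.033,0.013,0,-1]'; python3 go.py .345 -.155 .0165 -116.1
python3 - <<'E'
from h import *
b=robot.read_camera("top"); cv2.imwrite("pics/raw_top2.png",b[:,:,::-1])
a=robot.read_camera("scene")
save(np.hstack([cv2.resize(a[130:290,120:300],(400,355),interpolation=cv2.INTER_CUBIC),cv2.resize(b[150:350,200:400],(355,355),interpolation=cv2.INTER_CUBIC)]),"s4.png")
E
```

```text
t: 7.8
eef_pos: [0.4009, -0.1306, 0.0985]
tcp_rot: [[0.898, -0.44, -0.0], [-0.44, -0.898, 0.003], [-0.001, -0.003, -1.0]]
contact_force: [0.4, -0.4, -3.1]
gripper_width: 0.0131
7.8 [ 0.4009 -0.1306  0.0985] [-27.6  10.  115.6   0.2  54.5  88.4] [ 0.4 -0.4 -3.1] 0.0131
[-0.1  0.1 -0. ] [-0.0393  0.0468  0.0819]
```

View pics/s4.png

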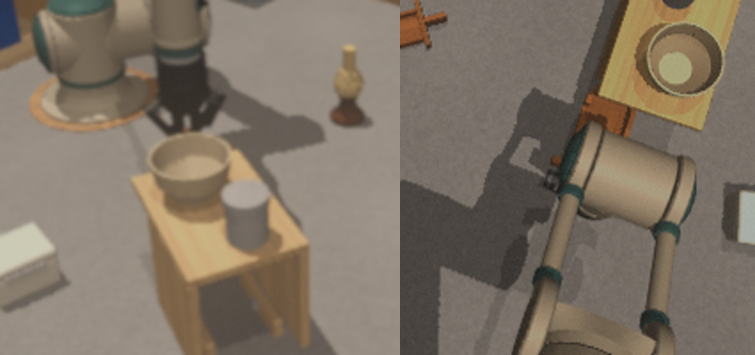

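I typed the second shift wrong (those two calls went out together), so the tray hangs 49 mm too far left, nose just under the roof edge at (610,115) of the right-hand view. Nothing is touched. Backing off, then sideways, then down.

```bash
python3 -m creep '[0,0,0,-0.02,0,0,-1,0,0,0,-0.04,0.01,0,-1,0,0,0,-0.04,0.03,0,-1,0,0,0,-0.04,0.047,0.02,-1,0,0,0,-0.04,0.047,0.045,-1,0,0,0,-0.04,0.047,0.065,-1,0,0,0,-0.04,0.047,0.074,-1,0,0,0,-0.04,0.047,0.076,-1]'; python3 go.py .3417 -.1564 .018 -116.1
```

```text
t: 8.9
eef_pos: [0.3433, -0.1545, 0.0223]
tcp_rot: [[0.898, -0.44, -0.001], [-0.44, -0.898, 0.004], [-0.003, -0.003, -1.0]]
contact_force: [0.4, 0.2, -3.8]
gripper_width: 0.0131
8.9 [ 0.3433 -0.1545  0.0223] [-35.   13.6 126.6   0.2  40.   81. ] [ 0.4  0.2 -3.8] 0.0131
[-0.2  0.2  0. ] [-0.0006  0.0025  0.0043]
```

```bash
python3 -m creep '[0,0,0,0,0.0025,0.002,-1,0,0,0,0,0.0025,0.004,-1,0,0,0,0,0.0025,0.004,-1,0,0,0,0.01,0.0025,0.004,-1,0,0,0,0.022,0.0025,0.004,-1,0,0,0,0.034,0.0025,0.004,-1,0,0,0,0.046,0.0025,0.004,-1,0,0,0,0.05,0.0025,0.004,-1]'
cat >> go.py <<'E'
    q=np.array([.5528,-.2596]); d=s["eef_pos"][:2]-q; a=np.radians(-26.07); print("cubby xy",np.round([np.cos(a)*d[0]+np.sin(a)*d[1],-np.sin(a)*d[0]+np.cos(a)*d[1]],4)); F=np.array(s["contact_force"]); print("F cubby",np.round([np.cos(a)*F[0]+np.sin(a)*F[1],-np.sin(a)*F[0]+np.cos(a)*F[1],F[2]],1))
E
python3 go.py .449 -.209 .018 -116.1
python3 - <<'E'
from h import *
b=robot.read_camera("top"); a=robot.read_camera("scene")
save(np.hstack([cv2.resize(a[130:290,120:300],(400,355),interpolation=cv2.INTER_CUBIC),cv2.resize(b[150:300,250:400],(355,355),interpolation=cv2.INTER_CUBIC)]),"s5.png")
E
```

```text
t: 9.9
eef_pos: [0.3885, -0.1794, 0.0181]
tcp_rot: [[0.898, -0.439, -0.0], [-0.439, -0.898, 0.003], [-0.002, -0.003, -1.0]]
contact_force: [-0.2, -0.1, -2.1]
gripper_width: 0.0128
9.9 [ 0.3885 -0.1794  0.0181] [-34.2  17.4 121.    0.2  41.7  81.7] [-0.2 -0.1 -2.1] 0.0128
[-0.1  0.1  0. ] [0.0673 0.     0.    ]
cubby xy [-0.1828 -0.0002]
F cubby [-0.1 -0.2 -2.1]
```

View pics/s5.png

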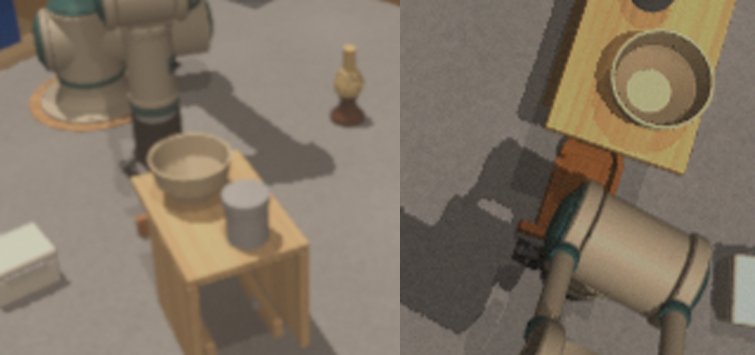

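Run:
```python
from h import *
b=robot.read_camera("top")
a=np.radians(-26.07);c,s=np.cos(a),np.sin(a)
big=cv2.resize(b[180:280,280:400],None,fx=6,fy=6,interpolation=cv2.INTER_CUBIC)
def dot(l,o,col):
    x,y=l[0]+o,l[1]; q=proj("top",[.5528+c*x-s*y,-.2596+s*x+c*y,l[2]])
    cv2.circle(big,tuple(int(v) for v in ((q-[280,180]+.5)*6)),3,col,-1)
for l in [(-.077,.06,.036),(-.065,.06,.036),(-.065,.04,.03),(.04,.04,.03),(.065,.03,.03),(.065,-.03,.03),(.04,-.04,.03),(-.02,-.04,.03)]: dot(l,-.183+.107,(255,0,255))
for l in [(-.052,.079,.179),(-.052,-.079,.179),(-.052,.079,.165)]: dot(l,0,(0,255,255))
save(big,"s6.png")
```

```text
(no output)
```

View pics/s6.png

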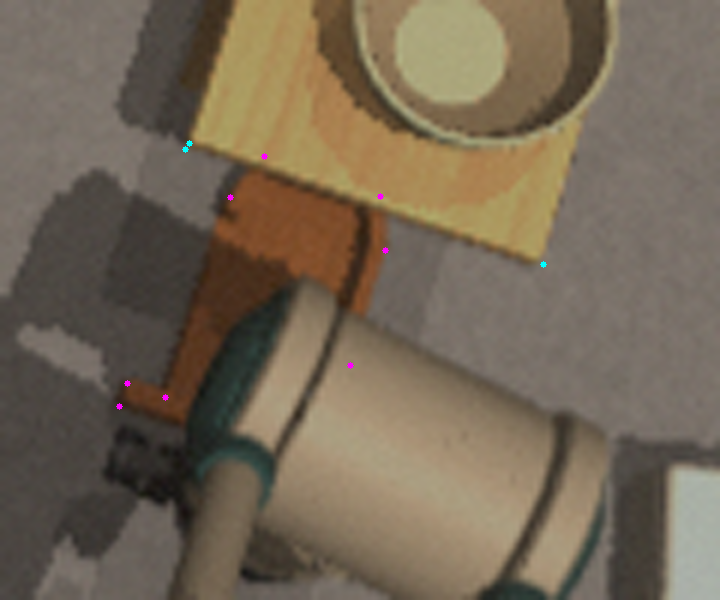

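The predicted tray corners (magenta) lie on the real ones within about 1 px, so the tray is straight and centred on the cubby. Sliding it into the rails.

```bash
python3 -m creep '[0,0,0,0.006,0,0,-1,0,0,0,0.014,0,0,-1,0,0,0,0.022,0,0,-1,0,0,0,0.03,0,0,-1,0,0,0,0.038,0,0,-1,0,0,0,0.046,0,0,-1,0,0,0,0.052,0,0,-1,0,0,0,0.055,0,0,-1]'; python3 go.py .449 -.209 .018 -116.1
```

```text
t: 11.05
eef_pos: [0.4375, -0.2033, 0.018]
tcp_rot: [[0.898, -0.439, -0.001], [-0.439, -0.898, 0.003], [-0.002, -0.003, -1.0]]
contact_force: [-1.9, 0.8, -1.6]
gripper_width: 0.0134
11.05 [ 0.4375 -0.2033  0.018 ] [-33.3  21.  114.4   0.2  44.7  82.6] [-1.9  0.8 -1.6] 0.0134
[-0.1  0.1  0. ] [ 0.0129  0.     -0.0001]
cubby xy [-1.283e-01 -1.000e-04]
F cubby [-2.1 -0.2 -1.6]
```

Resistance is only 2 N. Before regrasping with the tool leaning, I'll check that the wrist can lean here, since J5 is at 45° with a minimum of 6°.

Run:
```python
import numpy as np
from scipy.optimize import least_squares, fsolve
D=np.array([[8.6,95.8,.4332,.2334,.2316],[25.9,83.9,.6539,-.0167,.1389],[15.7,106.7,.4986,-.0503,.1016],[10,115.6,.4009,-.1306,.0985],[13.6,126.6,.3433,-.1545,.0223],[21,114.4,.4375,-.2033,.018],[17.4,121,.3885,-.1794,.0181],[15.8,86.2,.1433,.5569,.2314]])
q2,q3=np.radians(D[:,0]),np.radians(D[:,1])
def f(p):
    r=np.sqrt(D[:,2]**2+D[:,3]**2-p[3]**2)
    return np.r_[p[0]*np.sin(q2)+p[1]*np.sin(q2+q3)+p[4]-r, p[0]*np.cos(q2)+p[1]*np.cos(q2+q3)+p[2]-D[:,4]]
o=least_squares(f,[.42,.4,0,.07,0]); p=o.x; print(p.round(4),np.abs(o.fun).max())
for Lt in (.2,.25,.3):
  for x,z in((-.128,.022),(-.09,.022),(-.042,.022)):
    P=np.array([.5528,-.2596])+x*np.array([.898,-.439]); u=np.array([.898,-.439])
    row=[]
    for lean in (25,30,35,40):
      t=np.radians(lean)
      W=P-u*Lt*np.sin(t)+u*.0; dz=z+Lt*np.cos(t)-Lt
      r=np.sqrt(W@W-p[3]**2)
      s=fsolve(lambda q:[p[0]*np.sin(q[0])+p[1]*np.sin(q[0]+q[1])+p[4]-r,p[0]*np.cos(q[0])+p[1]*np.cos(q[0]+q[1])+p[2]-dz],[.3,2])
      a=np.degrees(s); row.append((lean,*a.round(0),round(180-lean-a.sum())))
    print(Lt,x,row)
```

```text
[ 0.6156  0.4201 -0.2642 -0.     -0.0216] 0.018115306455103175
0.2 -0.128 [(25, np.float64(15.0), np.float64(126.0), 14), (30, np.float64(14.0), np.float64(129.0), 7), (35, np.float64(14.0), np.float64(131.0), -1), (40, np.float64(14.0), np.float64(134.0), -8)]
0.2 -0.09 [(25, np.float64(18.0), np.float64(122.0), 15), (30, np.float64(17.0), np.float64(124.0), 8), (35, np.float64(17.0), np.float64(127.0), 1), (40, np.float64(17.0), np.float64(129.0), -6)]
0.2 -0.042 [(25, np.float64(21.0), np.float64(116.0), 18), (30, np.float64(20.0), np.float64(119.0), 11), (35, np.float64(20.0), np.float64(121.0), 4), (40, np.float64(20.0), np.float64(123.0), -4)]
0.25 -0.128 [(25, np.float64(14.0), np.float64(129.0), 12), (30, np.float64(13.0), np.float64(132.0), 4), (35, np.float64(13.0), np.float64(135.0), -3), (40, np.float64(14.0), np.float64(138.0), -12)]
0.25 -0.09 [(25, np.float64(16.0), np.float64(125.0), 14), (30, np.float64(16.0), np.float64(128.0), 6), (35, np.float64(16.0), np.float64(131.0), -2), (40, np.float64(16.0), np.float64(134.0), -10)]
0.25 -0.042 [(25, np.float64(20.0), np.float64(119.0), 16), (30, np.float64(19.0), np.float64(122.0), 9), (35, np.float64(19.0), np.float64(125.0), 1), (40, np.float64(19.0), np.float64(128.0), -7)]
0.3 -0.128 [(25, np.float64(13.0), np.float64(132.0), 10), (30, np.float64(12.0), np.float64(136.0), 2), (35, np.float64(12.0), np.float64(139.0), -7), (40, np.float64(13.0), np.float64(143.0), -16)]
0.3 -0.09 [(25, np.float64(15.0), np.float64(128.0), 12), (30, np.float64(15.0), np.float64(131.0), 4), (35, np.float64(15.0), np.float64(135.0), -5), (40, np.float64(16.0), np.float64(138.0), -14)]
0.3 -0.042 [(25, np.float64(19.0), np.float64(122.0), 14), (30, np.float64(18.0), np.float64(126.0), 6), (35, np.float64(18.0), np.float64(129.0), -2), (40, np.float64(18.0), np.float64(133.0), -11)]<stdin>:6: RuntimeWarning: invalid value encountered in sqrt
```

Run:
```python
import numpy as np
from scipy.optimize import least_squares, fsolve
D=np.array([[8.6,95.8,.4332,.2334,.2316],[25.9,83.9,.6539,-.0167,.1389],[27.5,86.5,.6578,-.0187,.1046],[15.7,106.7,.4986,-.0503,.1016],[7,119.3,.367,-.124,.0995],[10,115.6,.4009,-.1306,.0985],[13.6,126.6,.3433,-.1545,.0223],[21,114.4,.4375,-.2033,.018],[17.4,121,.3885,-.1794,.0181],[15.8,86.2,.1433,.5569,.2314]])
q2,q3=np.radians(D[:,0]),np.radians(D[:,1]); d=.0694
r0=np.sqrt(D[:,2]**2+D[:,3]**2-d**2)
A=lambda p,a,b:(p[0]*np.sin(a)+p[1]*np.sin(a+b)+p[3]*np.cos(a+b)+p[4], p[0]*np.cos(a)+p[1]*np.cos(a+b)-p[3]*np.sin(a+b)+p[2])
def f(p):
    x,z=A(p,q2,q3); return np.r_[x-r0,z-D[:,4]]
o=least_squares(f,[.42,.4,0,0,0]); p=o.x; print(p.round(4),o.fun.round(4))
for Lt in (.2,.25,.3):
  for x,z in((-.128,.022),(-.09,.022),(-.042,.022)):
    u=np.array([.898,-.439]);P=np.array([.5528,-.2596])+x*u
    row=[]
    for lean in (20,25,30,35,40):
      t=np.radians(lean); W=P-u*Lt*np.sin(t); dz=z+Lt*np.cos(t)-Lt; r=np.sqrt(W@W-d**2)
      s=fsolve(lambda q:np.array(A(p,q[0],q[1]))-[r,dz],[.3,2]); a=np.degrees(s); row.append((lean,*[int(v) for v in a],round(180-lean-a.sum())))
    print(Lt,x,row)
```

```text
[ 6.330e-01  4.222e-01 -2.289e-01  6.210e-02 -6.000e-04] [ 0.0004  0.0017 -0.0023 -0.0024 -0.0011  0.0006  0.0008  0.0011  0.0003
  0.001   0.0002  0.0002 -0.0005  0.0002 -0.0001 -0.0003 -0.     -0.0001
  0.0001  0.0003]
0.2 -0.128 [(20, 17, 123, 19), (25, 17, 125, 12), (30, 17, 127, 5), (35, 17, 130, -3), (40, 17, 132, -11)]
0.2 -0.09 [(20, 19, 118, 22), (25, 19, 121, 15), (30, 19, 123, 7), (35, 19, 125, 0), (40, 19, 128, -8)]
0.2 -0.042 [(20, 22, 112, 24), (25, 22, 115, 17), (30, 22, 117, 10), (35, 22, 119, 3), (40, 22, 122, -5)]
0.25 -0.128 [(20, 16, 125, 18), (25, 16, 128, 10), (30, 16, 131, 2), (35, 16, 134, -6), (40, 18, 137, -15)]
0.25 -0.09 [(20, 18, 120, 20), (25, 18, 123, 13), (30, 18, 126, 5), (35, 18, 129, -4), (40, 19, 132, -13)]
0.25 -0.042 [(20, 21, 115, 23), (25, 21, 118, 15), (30, 21, 121, 8), (35, 21, 123, -1), (40, 22, 126, -9)]
0.3 -0.128 [(20, 15, 127, 17), (25, 15, 131, 8), (30, 15, 134, -1), (35, 16, 138, -10), (40, 18, 142, -21)]
0.3 -0.09 [(20, 18, 123, 19), (25, 17, 126, 10), (30, 17, 130, 2), (35, 18, 133, -7), (40, 20, 137, -18)]
0.3 -0.042 [(20, 21, 117, 21), (25, 20, 120, 13), (30, 20, 124, 5), (35, 21, 128, -4), (40, 22, 131, -14)]
```

J5 would hit its limit beyond about 25° of lean, so gripping the fin all the way in would put the hand too near the roof lip. Instead I'll let go here (the tray is already in the rails), close the fingers, and push on the rear end of the fin with about 20° of lean. This leaves about 28 mm to the lip and puts no side load on the tray.

```bash
python3 -m creep '[0,0,0,0,0,0,0,0,0,0,0,0,0,0,0,0,0,0,0,0,0,0,0,0,0,0,-0.02,0,0,0,0,0,0,-0.055,0,0,0,0,-0.02,0,-0.07,0,0,6,0,-0.055,0,-0.07,-1,0,12,0,-0.07,0,-0.07,-1]'; python3 go.py .3815 -.1757 .03 -116.1 20
python3 - <<'E'
from h import *
a=np.radians(-26.07);c,s=np.cos(a),np.sin(a)
b=robot.read_camera("top")
big=cv2.resize(b[180:280,270:390],None,fx=6,fy=6,interpolation=cv2.INTER_CUBIC)
for l in [(-.132,0,.052),(-.077,.06,.036),(-.065,.06,.036),(-.077,-.06,.036),(-.065,-.06,.036)]:
    x,y=l[0]-.128+.107,l[1]; q=proj("top",[.5528+c*x-s*y,-.2596+s*x+c*y,l[2]])
    cv2.circle(big,tuple(int(v) for v in ((q-[270,180]+.5)*6)),3,(255,0,255),-1)
save(big,"s7.png")
E
```

```text
t: 12.05
eef_pos: [0.3731, -0.1718, 0.0882]
tcp_rot: [[0.879, -0.439, 0.188], [-0.43, -0.898, -0.089], [0.208, -0.002, -0.978]]
contact_force: [-1.0, 0.4, 0.5]
gripper_width: 0.0068
12.05 [ 0.3731 -0.1718  0.0882] [-36.5   4.3 126.3   3.8  37.6  76.8] [-1.   0.4  0.5] 0.0068
[-0.1  8.   0. ] [-0.0031 -0.      0.0588]
cubby xy [-2.e-01 -1.e-04]
F cubby [-1.1 -0.   0.5]
```

```bash
python3 -m creep '[0,4,0,0,0,0,-1,0,8,0,0,0,0.02,-1,0,10,0,0,0,0.04,-1,0,12,0,0,0,0.055,-1,0,12,0,0,0,0.064,-1,0,12,0,0,0,0.066,-1,0,12,0,0,0,0.066,-1,0,12,0,0,0,0.066,-1]'; python3 go.py .4 -.185 .023 -116.1 24
python3 - <<'E'
from h import *
b=robot.read_camera("top"); a=robot.read_camera("scene")
save(np.hstack([cv2.resize(a[130:290,120:300],(400,355),interpolation=cv2.INTER_CUBIC),cv2.resize(b[170:290,270:390],(355,355),interpolation=cv2.INTER_CUBIC)]),"s8.png")
E
```

```text
t: 13.1
eef_pos: [0.3797, -0.1733, 0.0218]
tcp_rot: [[0.822, -0.438, 0.362], [-0.403, -0.899, -0.173], [0.402, -0.004, -0.916]]
contact_force: [-0.1, 0.3, 0.6]
gripper_width: 0.0002
13.1 [ 0.3797 -0.1733  0.0218] [-38.8  10.7 141.2  46.9   7.3  31.6] [-0.1  0.3  0.6] 0.0002
[-0.2  0.3  0. ] [0.0219 0.0016 0.0083]
cubby xy [-0.1934  0.0014]
F cubby [-0.2  0.3  0.6]
```

View pics/s8.png

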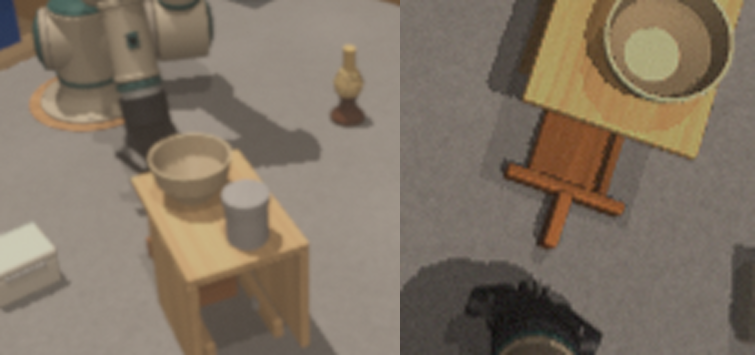

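The tray lies straight in the rails with the fin end at (550,243), and the closed fingers are behind it. J5 is close to its limit, so I'll take the lean back to 18° and move up to the fin.

```bash
python3 -m creep '[0,-2,0,0.003,0.001,0.001,-1,0,-4,0,0.006,0.0015,0.003,-1,0,-6,0,0.01,0.0015,0.004,-1,0,-6,0,0.015,0.0015,0.0065,-1,0,-6,0,0.019,0.0015,0.0085,-1,0,-6,0,0.019,0.0015,0.0085,-1]'; python3 go.py .4177 -.1935 .022 -116.1 18
```

```text
t: 13.95
eef_pos: [0.3975, -0.1836, 0.0215]
tcp_rot: [[0.856, -0.438, 0.274], [-0.419, -0.899, -0.13], [0.304, -0.004, -0.953]]
contact_force: [-0.1, 0.2, 0.1]
gripper_width: -0.0001
13.95 [ 0.3975 -0.1836  0.0215] [-36.9  12.4 133.7  12.   17.   68.2] [-0.1  0.2  0.1] -0.0001
[-0.2  0.3  0. ] [0.0216 0.0001 0.0064]
cubby xy [-1.729e-01  1.000e-04]
F cubby [-0.2  0.2  0.1]
```

```bash
python3 -m creep '[0,0,0,0.004,0,0.0013,-1,0,0,0,0.009,0,0.0029,-1,0,0,0,0.014,0,0.0045,-1,0,0,0,0.02,0,0.0064,-1,0,0,0,0.026,0,0.0083,-1,0,0,0,0.032,0,0.0102,-1,0,0,0,0.038,0,0.0121,-1,0,0,0,0.043,0,0.0137,-1]'; python3 go.py .465 -.217 .022 -116.1 18
```

```text
t: 14.95
eef_pos: [0.4386, -0.2037, 0.0214]
tcp_rot: [[0.856, -0.439, 0.274], [-0.419, -0.899, -0.13], [0.304, -0.004, -0.953]]
contact_force: [-0.9, 0.8, -1.8]
gripper_width: 0.0
14.95 [ 0.4386 -0.2037  0.0214] [-35.5  15.3 128.5   9.5  19.1  72. ] [-0.9  0.8 -1.8] 0.0
[-0.2  0.3  0. ] [0.0284 0.0004 0.0085]
cubby xy [-0.1272  0.    ]
F cubby [-1.1  0.3 -1.8]
```

```bash
python3 -m creep '[0,0,0,0.003,0,0.001,-1,0,0,0,0.006,0,0.0019,-1,0,0,0,0.009,0,0.0029,-1,0,0,0,0.012,0,0.0038,-1,0,0,0,0.015,0,0.0048,-1,0,0,0,0.018,0,0.0057,-1,0,0,0,0.021,0,0.0067,-1,0,0,0,0.024,0,0.0076,-1]'; python3 go.py .465 -.217 .022 -116.1 18
```

```text
t: 15.95
eef_pos: [0.4588, -0.2129, 0.0207]
tcp_rot: [[0.858, -0.438, 0.27], [-0.419, -0.899, -0.126], [0.298, -0.005, -0.955]]
contact_force: [-10.5, 5.0, 10.2]
gripper_width: 0.0001
15.95 [ 0.4588 -0.2129  0.0207] [-34.9  16.9 125.6   8.3  20.6  73.7] [-10.5   5.   10.2] 0.0001
[-0.3  0.7  0. ] [0.0074 0.0009 0.001 ]
cubby xy [-0.105   0.0006]
F cubby [-11.6  -0.1  10.2]
```

```bash
python3 -m creep '[0,0,0,0.0017,0,-0.0005,-1,0,0,0,0.0032,0,0,-1,0,0,0,0.0046,0,0.0005,-1,0,0,0,0.006,0,0.001,-1]'; python3 go.py .465 -.217 .022 -116.1 18
```

```text
t: 16.45
eef_pos: [0.4639, -0.2153, 0.0212]
tcp_rot: [[0.858, -0.438, 0.269], [-0.419, -0.899, -0.126], [0.297, -0.005, -0.955]]
contact_force: [-4.1, 1.9, -1.4]
gripper_width: -0.0002
16.45 [ 0.4639 -0.2153  0.0212] [-34.8  17.2 124.9   8.   21.1  74.2] [-4.1  1.9 -1.4] -0.0002
[-0.3  0.7  0.1] [ 0.0019  0.001  -0.0003]
cubby xy [-0.0993  0.0007]
F cubby [-4.5 -0.1 -1.4]
```

```bash
python3 -m creep '[0,0,0,0.0017,0,0.0004,-1,0,0,0,0.0034,0,0.0008,-1,0,0,0,0.005,0,0.0014,-1,0,0,0,0.0066,0,0.0018,-1,0,0,0,0.0082,0,0.0022,-1,0,0,0,0.0098,0,0.0026,-1]'; python3 go.py .465 -.217 .022 -116.1 18
```

```text
t: 17.2
eef_pos: [0.4731, -0.2198, 0.0216]
tcp_rot: [[0.858, -0.438, 0.269], [-0.419, -0.899, -0.126], [0.297, -0.005, -0.955]]
contact_force: [-2.6, 1.7, -1.2]
gripper_width: 0.0001
17.2 [ 0.4731 -0.2198  0.0216] [-34.6  17.8 123.6   7.6  21.7  74.8] [-2.6  1.7 -1.2] 0.0001
[-0.3  0.7  0. ] [-0.008   0.001  -0.0029]
cubby xy [-0.0891  0.0007]
F cubby [-3.1  0.3 -1.2]
```

```bash
python3 -m creep '[0,0,0,0.0014,0,0.0004,-1,0,0,0,0.0028,0,0.0008,-1,0,0,0,0.0042,0,0.0012,-1,0,0,0,0.0056,0,0.0016,-1,0,0,0,0.007,0,0.002,-1]'; python3 go.py .465 -.217 .022 -116.1 18
```

```text
t: 17.82
eef_pos: [0.4804, -0.2235, 0.0221]
tcp_rot: [[0.857, -0.438, 0.27], [-0.419, -0.899, -0.127], [0.298, -0.005, -0.954]]
contact_force: [-1.4, 0.7, -1.0]
gripper_width: 0.0002
17.82 [ 0.4804 -0.2235  0.0221] [-34.4  18.2 122.7   7.4  22.1  75.2] [-1.4  0.7 -1. ] 0.0002
[-0.3  0.6  0. ] [-0.016   0.0009 -0.0048]
cubby xy [-0.0809  0.0006]
F cubby [-1.6  0.1 -1. ]
```

```bash
python3 -m creep '[0,0,0,0.001,0,0.0003,-1,0,0,0,0.002,0,0.0006,-1,0,0,0,0.003,0,0.0009,-1,0,0,0,0.004,0,0.0012,-1]'; python3 go.py .465 -.217 .022 -116.1 18
```

```text
t: 18.32
eef_pos: [0.4836, -0.225, 0.0223]
tcp_rot: [[0.858, -0.438, 0.269], [-0.419, -0.899, -0.126], [0.297, -0.005, -0.955]]
contact_force: [-5.3, 2.8, 4.5]
gripper_width: -0.0003
18.32 [ 0.4836 -0.225   0.0223] [-34.3  18.4 122.2   7.2  22.4  75.4] [-5.3  2.8  4.5] -0.0003
[-0.3  0.7  0.1] [-0.0194  0.0009 -0.0058]
cubby xy [-0.0774  0.0007]
F cubby [-6.   0.2  4.5]
```

```bash
python3 -m creep '[0,0,0,0.001,0,0.0001,-1,0,0,0,0.002,0,0.0003,-1,0,0,0,0.003,0,0.0005,-1]'; python3 go.py .465 -.217 .022 -116.1 18
```

```text
t: 18.7
eef_pos: [0.4856, -0.226, 0.0224]
tcp_rot: [[0.858, -0.437, 0.268], [-0.419, -0.899, -0.125], [0.296, -0.005, -0.955]]
contact_force: [-7.1, 1.2, 2.9]
gripper_width: -0.0004
18.7 [ 0.4856 -0.226   0.0224] [-34.3  18.6 121.9   7.1  22.7  75.6] [-7.1  1.2  2.9] -0.0004
[-0.3  0.8  0.1] [-0.0215  0.001  -0.0063]
cubby xy [-0.0752  0.0007]
F cubby [-6.9 -2.   2.9]
```

```bash
python3 -m creep '[0,0,0,0.0012,0,0.0003,-1,0,0,0,0.0024,0,0.0006,-1,0,0,0,0.0036,0,0.0009,-1]'; python3 go.py .465 -.217 .022 -116.1 18
python3 - <<'E'
from h import *
b=robot.read_camera("top"); a=robot.read_camera("scene")
save(np.hstack([cv2.resize(a[180:300,160:280],(400,400),interpolation=cv2.INTER_CUBIC),cv2.resize(b[170:270,280:380],(400,400),interpolation=cv2.INTER_CUBIC)]),"s9.png")
E
```

```text
t: 19.08
eef_pos: [0.4857, -0.2258, 0.0216]
tcp_rot: [[0.861, -0.437, 0.262], [-0.419, -0.9, -0.122], [0.289, -0.005, -0.957]]
contact_force: [-12.5, 1.8, 8.7]
gripper_width: -0.0001
19.07 [ 0.4857 -0.2258  0.0216] [-34.2  18.7 121.6   6.9  23.2  75.8] [-12.5   1.8   8.7] -0.0001
[-0.4  1.2  0.1] [-0.0214  0.0012 -0.0069]
cubby xy [-0.0751  0.0009]
F cubby [-12.   -3.9   8.7]
```

Resistance ran as expected: up on the taper (12 N), low on the flat (3 N), 1.6 N, then a hard stop at -0.075 (12 N with no travel). One more light press, then back away and look.

```bash
python3 -m creep '[0,0,0,0.0015,0,0,-1,0,0,0,0.003,0,0.0005,-1,0,0,0,0.003,0,0.0005,-1]'; python3 go.py .465 -.217 .022 -116.1 18; python3 -m creep '[0,0,0,-0.003,0,-0.001,-1,0,0,0,-0.015,0,-0.005,-1,0,0,0,-0.04,0,-0.012,-1,0,0,0,-0.08,0,-0.02,-1,0,-6,0,-0.12,0,-0.03,-1,0,-12,0,-0.15,0,-0.04,-1,0,-14,0,-0.15,0,-0.04,-1,0,-14,0,-0.15,0,-0.04,-1]'; python3 go.py .465 -.217 .022 -116.1 18
python3 - <<'E'
from h import *
a=np.radians(-26.07);c,s=np.cos(a),np.sin(a)
b=robot.read_camera("top"); A=robot.read_camera("scene")
big=cv2.resize(b[160:260,280:380],(400,400),interpolation=cv2.INTER_CUBIC)
for l in [(-.132,0,.052),(-.077,.06,.036),(-.077,-.06,.036)]:
    x,y=l[0]+.065,l[1]; q=proj("top",[.5528+c*x-s*y,-.2596+s*x+c*y,l[2]])
    cv2.circle(big,tuple(int(v) for v in ((q-[280,160]+.5)*4)),2,(255,0,255),-1)
save(np.hstack([cv2.resize(A[190:300,165:275],(400,400),interpolation=cv2.INTER_CUBIC),big]),"s10.png")
E
```

```text
t: 19.55
eef_pos: [0.4859, -0.2258, 0.0212]
tcp_rot: [[0.862, -0.436, 0.258], [-0.419, -0.9, -0.119], [0.284, -0.006, -0.959]]
contact_force: [-10.7, 1.7, 7.1]
gripper_width: 0.0002
19.55 [ 0.4859 -0.2258  0.0212] [-34.2  18.8 121.3   6.7  23.7  76. ] [-10.7   1.7   7.1] 0.0002
[-0.4  1.5  0.1] [-0.0215  0.0012 -0.0072]
cubby xy [-0.0749  0.0009]
F cubby [-10.4  -3.2   7.1]
t: 20.55
eef_pos: [0.3477, -0.159, 0.0174]
tcp_rot: [[0.899, -0.436, 0.045], [-0.436, -0.9, -0.016], [0.047, -0.005, -0.999]]
contact_force: [0.2, 0.4, 0.4]
gripper_width: 0.0001
20.55 [ 0.3477 -0.159   0.0174] [-35.8  13.3 128.4   1.3  35.6  79. ] [0.2 0.4 0.4] 0.0001
[-0.3 15.3  0.2] [0.1309 0.001  0.0016]
cubby xy [-2.285e-01  2.000e-04]
F cubby [0.  0.5 0.4]
```

View pics/s10.png

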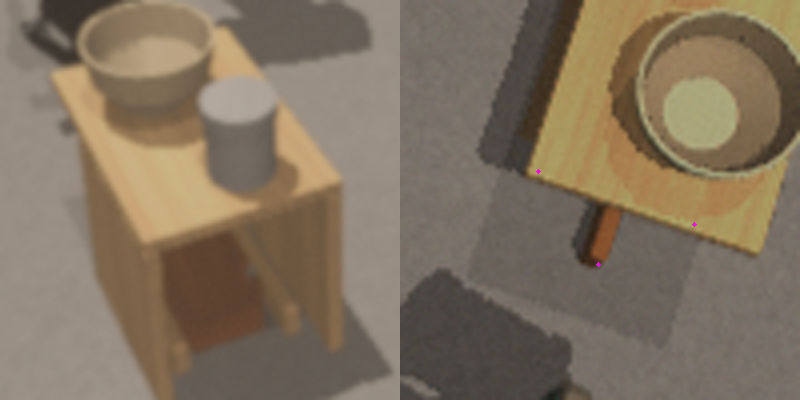

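The fin end at (597,265) lies where a tray centre of x = 0.065 predicts it (dot at (598,264)), and bowl, caddy and box look undisturbed. 12 N is not much above what the catch can give, though, so I'll press once more, somewhat harder but well under 60 N, to be sure of the hard stop.

```bash
python3 go.py .4738 -.2210 .027 -116.1 18
```

```text
20.65 [ 0.3465 -0.1582  0.017 ] [-35.8  13.3 128.5   1.3  35.7  79. ] [-0.3 -0.2  0. ] 0.0
[-0.4 15.4  0.2] [ 0.1422  0.001  -0.0035]
cubby xy [-0.2298  0.0004]
F cubby [-0.2 -0.3  0. ]
```

```bash
python3 -m creep '[0,4,0,0.02,0,-0.008,-1,0,8,0,0.05,0,-0.008,-1,0,12,0,0.08,0,-0.007,-1,0,15.4,0,0.105,0,-0.005,-1,0,15.4,0,0.125,0.001,-0.004,-1,0,15.4,0,0.138,0.001,-0.0035,-1,0,15.4,0,0.142,0.001,-0.0035,-1,0,15.4,0,0.142,0.001,-0.0035,-1]'; python3 go.py .49 -.2288 .028 -116.1 18
```

```text
t: 21.65
eef_pos: [0.4733, -0.2207, 0.0268]
tcp_rot: [[0.855, -0.436, 0.28], [-0.416, -0.9, -0.129], [0.308, -0.006, -0.951]]
contact_force: [-0.4, 0.5, -0.0]
gripper_width: 0.0002
21.65 [ 0.4733 -0.2207  0.0268] [-34.8  17.1 123.8   8.3  21.6  73.8] [-0.4  0.5 -0. ] 0.0002
[-0.4  0.   0.1] [0.0181 0.     0.0046]
cubby xy [-0.0885  0.    ]
F cubby [-0.6  0.3 -0. ]
```

```bash
python3 -m creep '[0,0,0,0.005,0,0.0015,-1,0,0,0,0.009,0,0.0028,-1,0,0,0,0.0115,0,0.0036,-1,0,0,0,0.0135,0,0.0042,-1,0,0,0,0.0155,0,0.0048,-1,0,0,0,0.0175,0,0.0052,-1,0,0,0,0.019,0,0.0056,-1,0,0,0,0.0195,0,0.0056,-1]'; python3 go.py .49 -.2288 .028 -116.1 18
```

```text
t: 22.65
eef_pos: [0.486, -0.2262, 0.0255]
tcp_rot: [[0.859, -0.435, 0.27], [-0.417, -0.901, -0.123], [0.297, -0.007, -0.955]]
contact_force: [-14.5, 1.2, 9.4]
gripper_width: 0.0001
22.65 [ 0.486  -0.2262  0.0255] [-34.4  18.3 121.7   7.5  23.2  75. ] [-14.5   1.2   9.4] 0.0001
[-0.5  0.7  0.2] [ 0.0053  0.0006 -0.001 ]
cubby xy [-0.0747  0.0006]
F cubby [-13.6  -5.3   9.4]
```

```bash
python3 -m creep '[0,0,0,0.005,0,0,-1,0,0,0,0.007,0,0,-1,0,0,0,0.009,0,0,-1,0,0,0,0.0105,0,0,-1]'; python3 go.py .49 -.2288 .028 -116.1 18
```

```text
t: 23.15
eef_pos: [0.4868, -0.2262, 0.0254]
tcp_rot: [[0.865, -0.433, 0.255], [-0.417, -0.901, -0.114], [0.28, -0.008, -0.96]]
contact_force: [-20.3, -0.4, 8.9]
gripper_width: -0.0001
23.15 [ 0.4868 -0.2262  0.0254] [-34.3  18.5 120.7   6.8  24.9  75.7] [-20.3  -0.4   8.9] -0.0001
[-0.6  1.8  0.3] [ 0.0046  0.0009 -0.0014]
cubby xy [-0.074  0.001]
F cubby [-18.   -9.2   8.9]
```

It's a hard stop: 18 N gives no travel. Backing away and making the last check.

```bash
python3 -m creep '[0,0,0,-0.004,0,-0.001,-1,0,0,0,-0.015,0,-0.005,-1,0,0,0,-0.04,0,-0.012,-1,0,0,0,-0.08,0,-0.03,-1,0,-6,0,-0.12,0,-0.05,-1,0,-12,0,-0.14,0,-0.07,-1,0,-14,0,-0.14,0,-0.08,-1,0,-14,0,-0.14,0,-0.08,-1]'
python3 - <<'E'
from h import *
a=np.radians(-26.07);c,s=np.cos(a),np.sin(a)
b=robot.read_camera("top"); A=robot.read_camera("scene")
w=lambda x,y,z:[.5528+c*x-s*y,-.2596+s*x+c*y,z]
big=cv2.resize(b[190:240,310:360],(400,400),interpolation=cv2.INTER_CUBIC)
for x,y in [(-.132,.007),(-.132,-.007),(-.105,.007),(-.105,-.007)]:
    q=proj("top",w(x+.065,y,.052)); cv2.circle(big,tuple(int(v) for v in ((q-[310,190]+.5)*8)),2,(255,0,255),-1)
sc=cv2.resize(A[220:300,175:255],(400,400),interpolation=cv2.INTER_CUBIC)
for l in [(.065,.03,.03),(.065,-.03,.03),(.065,.03,0.),(.065,-.03,0.)]:
    q=proj("scene",w(l[0]+.065,l[1],l[2])); cv2.circle(sc,tuple(int(v) for v in ((q-[175,220]+.5)*5)),2,(255,0,255),-1)
save(np.hstack([sc,big]),"s11.png")
for l in ("bowl","caddy","whisk_stand","ceramic_box","catch"):
    print(l,[(round(r["conf"],2),np.round(r["location"])) for r in robot.regions_of(l,"scene")[:1]],[(round(r["conf"],2),np.round(r["location"])) for r in robot.regions_of(l,"top")[:1]])
print(robot.read_state()["eef_pos"])
E
```

```text
t: 24.15
eef_pos: [0.3468, -0.1594, 0.0639]
tcp_rot: [[0.901, -0.432, 0.042], [-0.432, -0.902, -0.012], [0.043, -0.007, -0.999]]
contact_force: [0.3, -0.2, -0.3]
gripper_width: -0.0002
bowl [(0.87, array([201., 203.]))] [(0.69, array([183., 360.]))]
caddy [(0.9, array([225., 230.]))] [(0.67, array([139., 358.]))]
whisk_stand [(0.85, array([171., 279.]))] [(0.64, array([260., 169.]))]
ceramic_box [(0.83, array([249., 127.]))] [(0.56, array([270., 408.]))]
catch [] []
[ 0.34525688 -0.1585804   0.06289607]
```

View pics/s11.png

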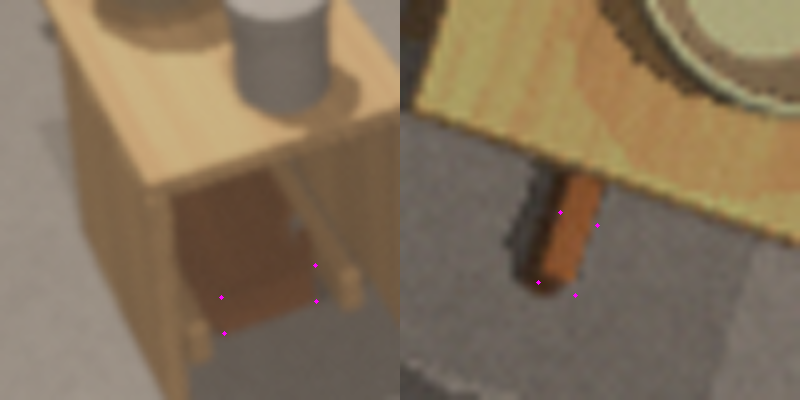

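Run:
```python
from h import *
o=cv2.imread("pics/ov1.png")[:,:,::-1]; old=np.zeros((384,512,3),np.uint8); old[140:310,160:385]=cv2.resize(o,(225,170),interpolation=cv2.INTER_AREA)
new=robot.read_camera("scene")
for n,im in(("old",old),("new",new)):
    d=im[258:274,228:242].astype(int); g=d[...,0]-d[...,2]   # red minus blue: steel is low
    print(n); print(g)
a=np.radians(-26.07);c,s=np.cos(a),np.sin(a)
for y in (.034,.044):
  for z in (.005,.026): x=.085; print(y,z,proj("scene",[.5528+c*x-s*y,-.2596+s*x+c*y,z]).round(1))
```

```text
old
[[32 40 44 46 49 50 50 45 40 40 45 48 49 49]
 [25 34 42 45 48 50 50 49 45 40 42 46 48 47]
 [20 27 37 43 47 49 50 50 48 44 39 42 47 49]
 [19 22 32 40 45 46 48 49 50 47 40 41 45 47]
 [18 20 28 36 42 41 43 48 49 48 44 40 42 46]
 [17 17 22 30 35 33 33 41 48 50 48 43 41 43]
 [17 18 18 24 26 23 24 32 44 49 51 46 41 40]
 [17 18 18 19 19 18 19 26 38 47 49 48 44 40]
 [17 18 17 17 17 16 17 22 33 43 50 49 48 44]
 [17 17 17 18 17 16 17 21 30 42 48 49 50 47]
 [18 17 18 18 16 15 18 21 31 42 47 48 50 49]
 [17 17 17 17 17 17 17 23 32 41 46 47 49 49]
 [18 17 17 17 16 17 18 23 33 42 45 47 48 48]
 [18 17 17 18 16 17 17 21 29 38 43 45 47 48]
 [17 18 16 16 16 17 16 18 24 32 40 44 47 48]
 [16 16 16 16 17 17 17 16 19 26 36 41 44 48]]
new
[[44 44 45 46 50 50 51 46 39 40 45 48 50 48]
 [42 44 44 47 48 50 51 49 44 40 42 47 48 48]
 [44 44 44 45 48 49 50 50 48 43 40 43 47 48]
 [45 43 44 45 47 48 49 50 50 46 42 41 45 48]
 [44 45 43 47 47 44 43 47 50 49 44 41 42 46]
 [45 44 44 47 45 35 33 41 49 50 48 44 41 44]
 [45 44 45 45 40 28 26 36 47 50 50 47 41 40]
 [45 45 45 46 40 29 28 37 45 50 51 49 43 41]
 [46 46 46 46 41 35 34 41 46 49 50 50 48 44]
 [46 44 46 46 42 38 39 43 46 47 49 50 50 47]
 [45 45 44 45 43 39 41 45 46 46 48 50 50 49]
 [46 45 45 45 44 43 43 45 45 46 46 49 49 49]
 [45 44 45 45 45 44 43 44 44 44 46 47 49 49]
 [45 45 44 43 44 44 44 44 45 45 45 45 48 49]
 [44 45 44 45 44 43 44 44 45 44 43 45 46 47]
 [45 45 44 44 45 44 45 45 44 42 42 43 45 47]]
0.034 0.005 [233.2 268.7]
0.034 0.026 [232.9 263.7]
0.044 0.005 [236.1 267.7]
0.044 0.026 [235.9 262.7]
```

The steel roller shows at the same pixel (column 233–234, row 264) as before the push. Pressed back 10 mm it would be at about column 236, so the catch is out and in the notch. Handing in.

```bash
python3 -c "
from bench import robot
s=robot.read_state(); print(s['t'],s['contact_force'])
print(robot.hand_in())"
```

```text
24.8 [-0.05528512  0.15457875  0.70133652]
the job is handed in; nothing more can be done
None
```

The tray is turned round and pushed home in the cubby, and I handed the job in at 24.8 s. `hand_in` gives no verdict, and I could not read the catch joint directly.

**What I did:** I picked the larger brown tray up by its fin, turned it end for end and slid it between the rails. I let go there because the arm could not hold the 30–45° lean (joint 5 hit its limit past about 25°). I then closed the fingers, leaned about 18°, and pushed on the rear end of the fin until it stopped, and backed off.

**Last checks:**
- **Push forces:** about 12 N on the taper, about 3 N on the flat, 1.6 N near the notch, then a hard stop. At 18 N it moved less than 1 mm.
- **Tray position:** the fin end in the top picture puts the tray centre 65–67 mm inside the mouth, on the centre line.
- **Catch:** the network never reported it. In the scene picture the steel roller is at the same pixel as before the push, so it looks sprung out into the notch.
- **Other objects:** the networks place the bowl, caddy, ceramic box and whisk stand within 3 px of where they were, roughly their usual error.
- **Gripper:** it is about 0.14 m clear of the tray, with no contact force beyond sensor noise.

**What went less well:** I mistyped one shift, and the lifted tray swung 49 mm too far left near the roof edge. It touched nothing and I corrected it. While pressing at the stop the tool also felt up to about 9 N sideways and 9 N vertically, which went away when I backed off.

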